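Clamp the resin specimen blocks with the slip-clutch cap

TASK

Get the fish-bone resin blocks ready for polishing: lay all the 80 mm long blocks (two or three of them) side by side flat in the open specimen clamp, lengthwise between its jaws, then turn the round black cap clockwise until the jaw holds them square and the cap's slip clutch gives, and go on for about a quarter turn of slipping. Put the odd-length blocks, the shorter 62 mm one and the longer 98 mm one, whichever are there, in the yellow dissecting tray, and leave the other bench things where they are.

Things in the scene. Friction and masses are not known exactly. Their poses are not given: they have to be found in the camera images.
- clamp: specimen clamp fixed to the table; origin on the table. Aluminium base plate: 235 mm along x (-160 to +75 mm), 190 mm along y, its top (where the blocks lie) at z 12 mm. Up to three blocks lie side by side on it, lengthwise along x, e.g. at y = -58, 0 and +58 mm. A thin black line marks 80 mm from the fixed jaw. Drive box at x -150 to -100, y +-30 mm, top at z 45 mm.
- fixed_jaw (a point): foot of the face of the clamp's fixed steel jaw, at clamp x = +55 mm, y 0, on the plate (z 12 mm); the face looks to the clamp's -x, is 180 mm wide in y, and its top is at z 40 mm. Both jaws have slippery white plastic liners, so that closing them squares the blocks.
- moving_jaw (a point): foot of the face of the clamp's moving steel jaw, at clamp x = -53 mm + joint jaw, y 0, on the plate (z 12 mm); the face looks to the clamp's +x, is 170 mm wide in y; the jaw is 16 mm thick, top at z 40 mm.
- jaw (a joint): how far the moving jaw has closed, m: 0 is a 108 mm opening, 0.028 is an 80 mm opening. Driven by the thimble only, 4 mm per radian; starts between 0 and 0.007.
- thimble (a joint): angle of the steel pinion disc under the cap, rad; grows clockwise seen from above, which closes the jaw. Range 0 (open) to 14. Stays where it is left.
- ratchet_cap (a joint): angle by which the cap has slipped on the thimble, rad: 0 at the start, grows clockwise only when the slip clutch gives (at 0.12 N m). Below that torque the cap carries the thimble both ways; anticlockwise opens the jaw. Overturning clockwise does no harm.
- cap_grip (a point): point on the vertical axis of the ratchet cap, 19 mm above the cap's underside: the cap is a ribbed black cylinder 36 mm in diameter and 36 mm high, its top at z 86.5 mm with a white radial line; below it a steel disc 46 mm in diameter.
- block80_a: cream-coloured resin block of square section 30 x 30 mm, 80 mm long, with brown vertebra discs on two faces; origin at its centre, x along its length. May be absent. This is a right-size block for the clamp.
- block80_b: cream-coloured resin block of square section 30 x 30 mm, 80 mm long, with brown vertebra discs on two faces; origin at its centre, x along its length. May be absent. This is a right-size block for the clamp.
- block80_c: cream-coloured resin block of square section 30 x 30 mm, 80 mm long, with brown vertebra discs on two faces; origin at its centre, x along its length. May be absent. This is a right-size block for the clamp.
- block62: cream-coloured resin block of square section 30 x 30 mm, 62 mm long, with brown vertebra discs on two faces; origin at its centre, x along its length. May be absent. Too short, one of the odd ones.
- block98: cream-coloured resin block of square section 30 x 30 mm, 98 mm long, with brown vertebra discs on two faces; origin at its centre, x along its length. May be absent. Too long, one of the odd ones.
- tray_in (a point): centre of the inner floor (z 6 mm) of the pale yellow dissecting tray, fixed to the table; inside 148 mm along its x and 138 mm along its y, walls 6 mm thick, rim 28 mm above the table.
- petri_dish: bystander: round glass dish 84 mm in diameter, 18 mm high, standing among the blocks; origin at its underside.
- specimen_jar: bystander: glass jar 64 mm in diameter, 85 mm high; origin at its underside.
- beaker: bystander: open beaker 76 mm in diameter, 90 mm high; origin at its underside.
- scissors: bystander: scissors 170 mm long lying flat, 7 mm thick; origin at the pivot.
Things that resemble listed ones, but are neither listed nor needed, are in the scene too. What is shaped like the block80_c but orange is not meant.

How it is judged:
By the outcome, as a careful person would: the job done as asked, in the order asked, and still so for the second after the job is handed in, with the robot touching nothing.
Of block80_a, block80_b, block80_c only 2 to 3 are there at a start; the rules pass over those that are not, and their reading is None.
Of block62, block98 only 1 to 2 are there at a start; the rules pass over those that are not, and their reading is None.
At some moment in a run one of block80_a, block80_b, block80_c, block62, block98 may be knocked a few centimetres aside while the robot is not near it.
Once in a run the grip may slacken for a moment while it holds something.
It also fails if it takes over 210 s, if anything falls off the work surface, if the arm or the gripper's body presses on something with over 40 N, if the wrist force passes 120 N, or if a joint passes its speed limit or range.

ROBOT

A 6-joint arm with a two-finger parallel gripper is mounted at the origin on the work surface. World frame = base frame: x ahead of the robot, y to its left, z up, the work surface at z = 0. Lengths are in m, angles in rad, forces in N, time in s.
With the tool pointing down it reaches from about 0.35 to 0.975 m from the base axis. Payload 4.9 kg.
Tool frame: the origin (TCP) lies between the finger pads; the fingertips stand 25 mm ahead of it and the grasp point (between the pads) lies 6 mm ahead of it (ctrl.tip_reach is the distance from the TCP to the fingertips, in m); z points along the fingers, y is the direction in which the jaws open and shut (so a half turn about z gives the same grasp; the last joint's range is limited). The gripper opens to 85 mm and grips with 20 to 120 N. Pads are 22 mm wide; open, the fingers measure 114 mm over their backs; the gripper's body (76 mm by 85 mm) begins 54 mm behind the grasp point. The pads swing forward as they close: fully open they stand 13 mm farther back than shut.
Start: joints at [1.144, 0.053, 1.613, -0, 1.476, -0.119], TCP at [0.189, 0.596, 0.232] pointing down, gripper open.
Joint ranges: [-3.01, 3.01], [-1.01, 2.22], [0.06, 2.58], [-1.02, 4.17], [0.09, 2.62], [-3.14, 3.14]. Speed limits (rad/s): [2.57, 2.57, 3.14, 3.14, 3.14, 3.14].

INTERFACE

Orientations are given as a rotation vector (axis times angle).
In Python, from station import get_obs, get_image, camera_params, order, ctrl gives the robot as it stands.
- The arm moves only by the tool move_arm, never from a script. Its argument "deltas" is one flat list of numbers, 5 for each row, row after row: the opening, from -1 (shut) to 1 (fully open), so that 0 is half open, then the shift along the tool's x, y, z in m, then the turn about the tool's z in degrees. In form: [fingers, tx, ty, tz, turn, fingers, tx, ty, tz, turn, ...]. A call has 1 to 10 rows; each row is the pose to reach, as a shift and turn from the pose measured when the call began, along the tool's axes at that moment; what a row does not reach only later rows make up. A row lasts 1/10 s, in which the tool goes at most 50 mm and 8.59 degrees, less where a joint would pass 70% of its speed; a pose out of reach is approached as far as the arm can. A call with a gripper value outside its range is refused whole. The fingers move at their own pace and stop on an object; "force" is the grip in N (left out, the last holds). Time passes only in rows, so rows that repeat a pose let the fingers close. It gives the time, the measured TCP pose, the force and the opening at its end, in the units of the state.
- get_obs(): the state, without advancing time (a new reading comes with each control period).
- get_image(name): name is "side" or "top" or "wrist"; returns the picture (420x560x3 uint8, red, green, blue); there is no depth.
- camera_params(name): a dict with "camera_matrix" (3x3 intrinsics, pixels), "extrinsics" (4x4, takes a point from camera to world coordinates); the wrist camera has in their place "tool_from_camera" (4x4, takes a point from camera to tool coordinates, whose origin is the TCP and whose axes are the flange's). Camera axes: x right, y up, looking along -z (the intrinsics and any distortion apply to the point x, -y, -z); pixel columns grow to the right and rows downward; lengths in m; the calibration is good to about 2 mm. A picture is of the moment at which its call begins: read the wrist's pose just before it. camera_params takes no time and is no camera call.
- order.finish_job(): hands the job in, once; it reports no verdict.
The state is a dict: "t": time; "q": joint angles; "dq": joint speeds; "effort": joint torques, N m; "tool_pos": TCP position; "tool_rot": TCP orientation; "contact_force": force on the tool from outside, world axes, zero at the start; "wrist_torque": the same for the moment, N m; "opening": finger opening in m.
Only numpy, scipy, OpenCV 4.12 (cv2) and the standard library are available. Lean on these libraries where they do the work, as an engineer would, in place of code of your own. Each camera call takes 0.05 s, during which the arm holds its last target. There are 200 camera calls.

## Working session

There is one attempt and no reset: what is moved stays moved. The work goes in short steps, Python scripts to look and compute and a tool call to move; the robot and the scene stay as the last step left them, time stands still between calls to the robot, and variables do not carry over. Pictures are saved under pics/ and viewed, about 12 in all and at most 16, crops included, and the job is handed in when it is done.

Besides the shell and the picture viewer there is one more tool, called after "Emit:" as name(argument=value, ...) on one line, values as JSON. move_arm: Moves the arm, as the interface text tells. Its arguments: {"type":"object","properties":{"deltas":{"type":"array"},"force":{"type":"number"}},"required":["deltas"]}

```bash
mkdir -p pics; ls
cat > h.py <<'E'
import numpy as np, cv2
from station import get_obs,get_image,camera_params,order,ctrl
from scipy.spatial.transform import Rotation as R
def save(name,out):
    o=get_obs(); im=get_image(name); cv2.imwrite(f'pics/{out}.png',im[:,:,::-1]); return im,o
def cam(name,o=None):
    p=camera_params(name); K=np.array(p['camera_matrix'])
    if name=='wrist':
        T=np.eye(4);T[:3,:3]=R.from_rotvec(o['tool_rot']).as_matrix();T[:3,3]=o['tool_pos'];E=T@np.array(p['tool_from_camera'])
    else: E=np.array(p['extrinsics'])
    return K,E,p
def ray(name,uv,z,o=None):
    K,E,p=cam(name,o); uv=np.atleast_2d(np.array(uv,float))
    d=np.c_[uv,np.ones(len(uv))]@np.linalg.inv(K).T; d=d*[1,-1,-1]; d=d@E[:3,:3].T; c=E[:3,3]
    return c+d*((z-c[2])/d[:,2])[:,None]
def proj(name,X,o=None):
    K,E,p=cam(name,o); X=np.atleast_2d(X); c=(X-E[:3,3])@E[:3,:3]; c=c*[1,-1,-1]; u=c@K.T; return u[:,:2]/u[:,2:]
E
python3 - <<'E'
from h import *
for n in('top','side'): save(n,n+'0'); print(n,camera_params(n))
print(camera_params('wrist'),get_obs())
E
```

```text
pics
top {'camera_matrix': array([[504.55770716,   0.        , 285.04279688],
       [  0.        , 504.55770716, 210.28078237],
       [  0.        ,   0.        ,   1.        ]]), 'extrinsics': array([[-0.01834704,  0.99614255, -0.0858103 ,  0.45473146],
       [-0.99979398, -0.01902398, -0.00707767,  0.02411962],
       [-0.00868282,  0.08566276,  0.99628635,  1.50308095],
       [ 0.        ,  0.        ,  0.        ,  1.        ]])}
side {'camera_matrix': array([[414.48905949,   0.        , 280.32355789],
       [  0.        , 414.48905949, 201.88021111],
       [  0.        ,   0.        ,   1.        ]]), 'extrinsics': array([[ 0.99802187,  0.04801708, -0.04057975,  0.49908921],
       [-0.06257862,  0.69692618, -0.71440732, -0.81637812],
       [-0.00602267,  0.71553355,  0.69855241,  0.90038283],
       [ 0.        ,  0.        ,  0.        ,  1.        ]])}
{'camera_matrix': array([[292.49536172,   0.        , 279.42974161],
       [  0.        , 292.49536172, 207.60433323],
       [  0.        ,   0.        ,   1.        ]]), 'tool_from_camera': array([[ 1.60166599e-04,  9
[... 290 characters left out ...]
      1.00000000e+00]])} {'t': 0.1, 'q': array([ 1.14402687e+00,  5.33316069e-02,  1.61416182e+00,  2.27739605e-05,
        1.47597913e+00, -1.18996466e-01]), 'dq': array([-1.37186466e-03, -7.22372674e-04, -3.17220616e-03,  4.93435726e-04,
        4.78790910e-04, -2.08144184e-05]), 'effort': array([-4.15157956e-04, -3.94904888e+01, -3.71362782e+01, -1.94826493e-04,
        3.88652654e-03,  4.32135309e-06]), 'tool_pos': array([0.18909466, 0.5951232 , 0.23115761]), 'tool_rot': array([-4.81465020e-01, -3.10394387e+00,  2.83359795e-03]), 'contact_force': array([-0.42624835, -0.01128276,  0.37451944]), 'wrist_torque': array([-0.0161853 ,  0.00718278, -0.0159826 ]), 'opening': 0.08534806032493394}
```

View pics/top0.png

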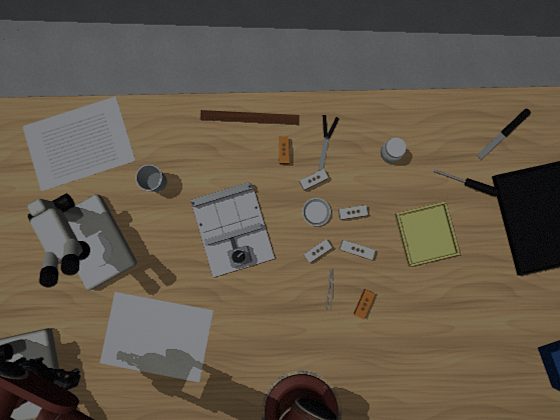

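View pics/side0.png

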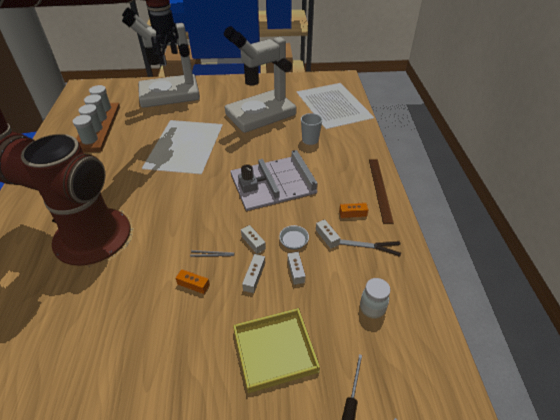

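The top view shows cream blocks at (315,180), (353,212), (318,251) and (358,250). The orange look-alikes at (285,150) and (365,303) are not meant. The petri dish is at (317,212), the clamp at (233,230) with its cap at (239,257), and the tray at (428,234).

Run:
```python
from h import *
im=cv2.imread('pics/top0.png')
c=cv2.resize(im[130:320,180:480],None,fx=2.66,fy=2.66,interpolation=cv2.INTER_CUBIC); cv2.imwrite('pics/c1.png',c)
hsv=cv2.cvtColor(im,cv2.COLOR_BGR2HSV)
for (u,v) in [(315,180),(353,212),(318,251),(358,250)]: print(hsv[v-2:v+3,u-4].tolist())
m=((hsv[...,1]<60)&(hsv[...,2]>125)).astype(np.uint8)
m=cv2.morphologyEx(m,cv2.MORPH_CLOSE,np.ones((5,5)))
for k in cv2.findContours(m,cv2.RETR_EXTERNAL,cv2.CHAIN_APPROX_NONE)[0]:
    if 150<cv2.contourArea(k)<900:
        p=ray('top',k[:,0,:],.03)[:,:2]; r=cv2.minAreaRect((p*1000).astype(np.float32)); print(k[:,0].mean(0),r)
```

```text
[[90, 6, 130], [100, 6, 130], [12, 12, 103], [12, 26, 99], [15, 4, 118]]
[[90, 4, 129], [15, 44, 93], [14, 171, 61], [15, 147, 64], [18, 32, 95]]
[[102, 9, 135], [105, 11, 138], [102, 10, 133], [13, 81, 79], [14, 158, 63]]
[[13, 57, 85], [15, 26, 99], [40, 6, 122], [105, 8, 136], [90, 6, 134]]
[357.25974026 249.32467532] ((463.7031555175781, -173.4053955078125), (94.19780731201172, 28.050479888916016), 71.14507293701172)
[317.23728814 250.23728814] ((463.2343444824219, -56.6872444152832), (28.927635192871094, 75.975341796875), 32.449920654296875)
[257.05504587 245.83486239] ((472.3625793457031, 124.55715942382812), (85.9463882446289, 87.0847396850586), 15.825606346130371)
[352.79104478 211.74626866] ((573.6263427734375, -163.79522705078125), (28.0805721282959, 75.60173797607422), 7.67608642578125)
[315.21428571 211.04761905] ((577.9127807617188, -52.55559158325195), (73.99027252197266, 80.64729309082031), 52.735416412353516)
[ 90.31666667 205.15      ] ((598.8843994140625, 609.2926025390625), (54.8341064453125, 62.357460021972656), 27.284812927246094)
[313.46774194 178.5483871 ] ((674.5374755859375, -52.16097640991211), (27.829866409301758, 78.1584243774414), 25.6016788482666)
[395.88235294 146.47058824] ((763.7564086914062, -296.5843811035156), (52.99486541748047, 54.268943786621094), 70.05977630615234)
```

View pics/c1.png

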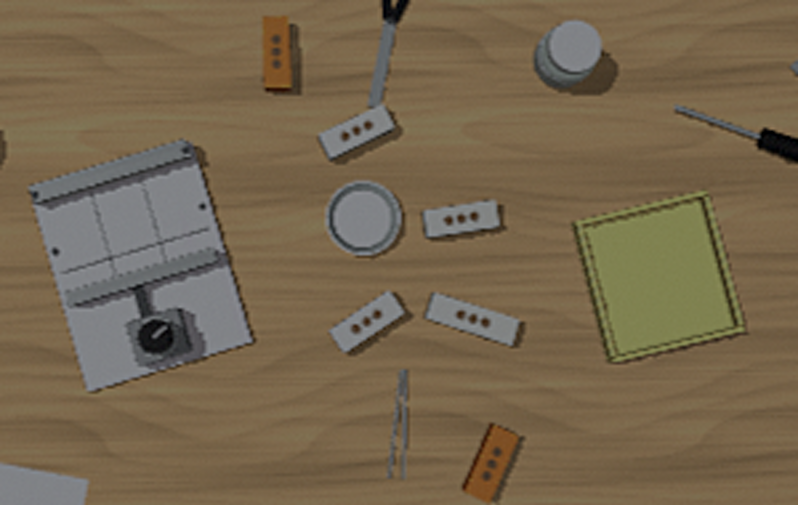

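```bash
cat >> h.py <<'E'
def go(x,y,z,ang):
    "print tool shift+turn from current pose to world TCP xyz, tool-y heading ang (deg)"
    o=get_obs(); M=R.from_rotvec(o['tool_rot']).as_matrix(); d=M.T@(np.array([x,y,z])-o['tool_pos'])
    a=np.degrees(np.arctan2(M[1,1],M[0,1])); t=(a-ang+180)%360-180
    print('shift',d.round(4),'turn',round(t,1),'q6 now',round(np.degrees(o['q'][5]),1),'t',o['t'])
E
python3 - <<'E'
from h import *
go(.189,.596,.36,106)
go(.43,.13,.36,106)
print(proj('top',[get_obs()['tool_pos']]))
E
```

```text
shift [ 0.0004  0.0006 -0.1288] turn -33.6 q6 now -6.8 t 0.1
shift [-0.3705 -0.3705 -0.1282] turn -33.6 q6 now -6.8 t 0.1
[[ 60.75324671 365.64806841]]
```

Emit:
move_arm(deltas=[1,0,0,-0.05,0,1,-0.02,-0.02,-0.1,0,1,-0.08,-0.08,-0.128,-8,1,-0.37,-0.37,-0.128,-33.6,1,-0.37,-0.37,-0.128,-33.6,1,-0.37,-0.37,-0.128,-33.6,1,-0.37,-0.37,-0.128,-33.6,1,-0.37,-0.37,-0.128,-33.6,1,-0.37,-0.37,-0.128,-33.6,1,-0.37,-0.37,-0.128,-33.6])

```text
t: 1.1
tool_pos: [0.3788, 0.228, 0.3554]
tool_rot: [0.437, -3.11, 0.002]
contact_force: [1.2, 0.2, 0.6]
opening: 0.0853
```

Emit:
move_arm(deltas=[1,-0.28,-0.0,0,0,1,-0.28,-0.0,0,0])

```text
t: 1.3
tool_pos: [0.4761, 0.255, 0.3562]
tool_rot: [-0.431, 3.11, -0.001]
contact_force: [-0.6, 0.1, 1.1]
opening: 0.0853
```

Emit:
move_arm(deltas=[1,0.02,-0.11,0,0,1,0.02,-0.11,0,0,1,0.02,-0.11,0,0,1,0.02,-0.11,0,0])

```text
t: 1.7
tool_pos: [0.4869, 0.1421, 0.3558]
tool_rot: [-0.426, 3.112, -0.001]
contact_force: [-0.0, -0.3, 1.1]
opening: 0.0852
```

Run:
```python
from h import *
import pickle
im,o=save('wrist','w1'); pickle.dump(o,open('w1.pkl','wb')); print(o['tool_pos'])
cv2.imwrite('pics/w1b.png',cv2.resize(im[:,:,::-1],None,fx=1.42,fy=1.42,interpolation=cv2.INTER_CUBIC))
```

```text
[0.48694917 0.14206341 0.35576829]
```

View pics/w1b.png

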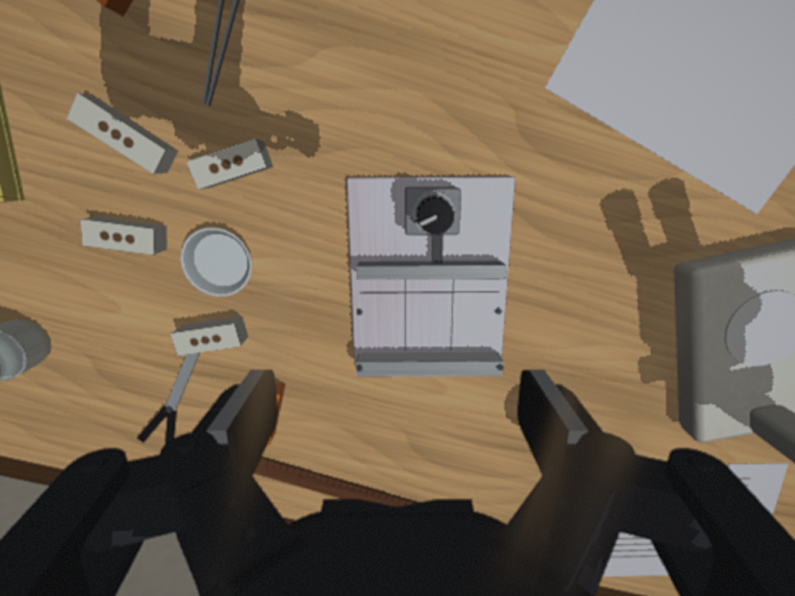

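The wrist view (1.42× scale) shows plate corners at (347,178) and (515,178), the cap top at (435,214), the 80 mm line at row 292, and the fixed jaw at rows 350–375. The 98 mm block is at (120,132). The 80s are at (230,164), (122,236) and (208,334).

Run:
```python
from h import *
import pickle
o=pickle.load(open('w1.pkl','rb'))
r=lambda p,z: ray('wrist',np.array(p)/1.42,z,o)[0][:2]
a,b=r((347,178),.012),r((515,178),.012); print('corners',a,b,np.linalg.norm(a-b))
v=(b-a); v/=np.linalg.norm(v); x=np.array([v[1],-v[0]]); yaw=np.degrees(np.arctan2(x[1],x[0])); org=(a+b)/2+.16*x
print('yaw',yaw,'org',org)
f=lambda p,z:(np.array([[*x],[*v]])@(r(p,z)-org)*1000).round(1)
print('line',f((360,292),.012),f((500,292),.012),'cap',f((435,214),.0865),r((435,214),.0865))
print('fixedjaw top near edge',f((358,351),.04),f((502,349),.04),'far',f((356,376),.012),f((505,375),.012))
print('mov jaw top',f((430,263),.04),f((430,276),.04), f((430,279),.012))
# top view check
t=lambda u,v,z: ray('top',[[180+u/2.66,130+v/2.66]],z)[0][:2]
print('top cap',t(158,337,.0865),'corners',t(90,390,.012),t(253,342,.012))
# blocks
im=cv2.imread('pics/w1.png');hsv=cv2.cvtColor(im,cv2.COLOR_BGR2HSV)
m=((hsv[...,1]<50)&(hsv[...,2]>140)).astype(np.uint8); m=cv2.morphologyEx(m,cv2.MORPH_CLOSE,np.ones((5,5)))
for k in cv2.findContours(m,cv2.RETR_EXTERNAL,cv2.CHAIN_APPROX_NONE)[0]:
    if cv2.contourArea(k)>150 and k[:,0,0].mean()<200:
        p=ray('wrist',k[:,0,:],.03,o)[:,:2]; print(k[:,0].mean(0).round(),cv2.minAreaRect((p*1000).astype(np.float32)))
```

```text
corners [0.44150086 0.07041699] [0.39054596 0.25286697] 0.18943177239970804
yaw 15.604066444087007 org [0.57012637 0.20468009]
line [-25.5 -83.6] [-25.6  87.8] cap [-128.3   -1. ] [0.44683655 0.1691906 ]
fixedjaw top near edge [ 40.5 -85.4] [37.7 88.3] far [ 89.4 -91.9] [ 87.8 102.8]
mov jaw top [-68.4  -1. ] [-53.2  -0.6] [-42.    1.7]
top cap [0.44886037 0.16427395] corners [0.39166045 0.24738348] [0.44111951 0.06654425]
[144. 239.] ((672.416259765625, -50.768131256103516), (29.426923751831055, 79.59449005126953), 24.812707901000977)
[152. 185.] ((573.052978515625, -51.94695281982422), (78.83432006835938, 81.11247253417969), 15.613981246948242)
[ 82. 167.] ((572.95361328125, -163.95266723632812), (29.437931060791016, 79.40518951416016), 7.718174934387207)
[158. 118.] ((461.35882568359375, -57.091278076171875), (29.262109756469727, 79.76744079589844), 32.433990478515625)
[81. 94.] ((462.5107421875, -173.5371856689453), (97.57203674316406, 29.653018951416016), 71.13505554199219)
```

Run:
```python
from h import *
go(.4615,-.057,.14,32.4); print(ctrl.tip_reach)
```

```text
shift [ 0.0787 -0.1859  0.2161] turn 73.3 q6 now -97.7 t 1.75
0.025
```

Emit:
move_arm(deltas=[0.4,0.079,-0.186,0.216,73.3,0.4,0.079,-0.186,0.216,73.3,0.4,0.079,-0.186,0.216,73.3,0.4,0.079,-0.186,0.216,73.3,0.4,0.079,-0.186,0.216,73.3,0.4,0.079,-0.186,0.216,73.3,0.4,0.079,-0.186,0.216,73.3,0.4,0.079,-0.186,0.216,73.3,0.4,0.079,-0.186,0.216,73.3,0.4,0.079,-0.186,0.216,73.3], force=60)

```text
t: 2.75
tool_pos: [0.4614, -0.0558, 0.1402]
tool_rot: [1.51, 2.753, 0.002]
contact_force: [0.3, 0.2, 0.1]
opening: 0.06
```

```bash
cat >> h.py <<'E'
def blocks(name,out):
    "cream block rectangles seen (z=30 mm plane): centre mm, length, width, heading of the width axis"
    im,o=save(name,out); hsv=cv2.cvtColor(im,cv2.COLOR_RGB2HSV)
    m=((hsv[...,1]<50)&(hsv[...,2]>(120 if name=='top' else 140))).astype(np.uint8); m=cv2.morphologyEx(m,cv2.MORPH_CLOSE,np.ones((9,9) if name=='wrist' else (5,5)))
    for k in cv2.findContours(m,cv2.RETR_EXTERNAL,cv2.CHAIN_APPROX_NONE)[0]:
        if cv2.contourArea(k)<150: continue
        p=ray(name,k[:,0,:],.03,o)[:,:2]; c,s,a=cv2.minAreaRect((p*1000).astype(np.float32))
        if s[0]>s[1]: a+=90; s=s[::-1]
        if 20<s[0]<40 and 50<s[1]<110: print(k[:,0].mean(0).round(),'c',np.round(c,1),'s',np.round(s,1),'width heading',round(a,1))
    return o
E
python3 - <<'E'
from h import *
o=blocks('wrist','w2'); blocks('top','t2'); go(.4615,-.057,.03,32.4)
E
```

```text
[318. 333.] c [ 572.  -155.5] s [29.9 63.6] width heading 7.9
[236. 293.] c [ 470.2 -160. ] s [24.  68.5] width heading 161.1
[466. 292.] c [667.  -37.8] s [29.8 52.4] width heading 24.8
[281. 202.] c [461.2 -56.6] s [29.8 78.4] width heading 32.6
[353. 212.] c [ 573.9 -165. ] s [29.2 79. ] width heading 7.7
[314. 178.] c [678.2 -49. ] s [39.8 78.1] width heading 25.6
shift [-0.0007 -0.0005  0.1103] turn 0.2 q6 now -48.7 t 2.85
```

View pics/w2.png

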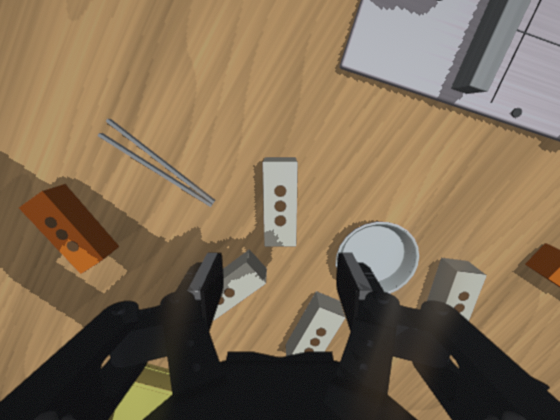

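The near view confirms block C (cream, 80 mm, discs on top) at (281,202), centred between the fingers and clear of the dish at (378,258).

Emit:
move_arm(deltas=[0.4,0,0,0.05,0,0.4,0,0,0.09,0,0.4,0,0,0.11,0,0.4,0,0,0.11,0,-1,0,0,0.11,0,-1,0,0,0.11,0,-1,0,0,0.11,0,-1,0,0,0.11,0,-1,0,0,0.06,0,-1,0,0,0.03,0], force=70)

```text
t: 3.85
tool_pos: [0.4621, -0.0563, 0.1128]
tool_rot: [1.507, 2.752, 0.002]
contact_force: [1.1, -0.4, 0.2]
opening: 0.0
```

Run:
```python
from h import *
go(.5631,.2613,.11,105.6);go(.5631,.2613,.045,105.6)
```

```text
shift [0.2132 0.2562 0.003 ] turn -73.0 q6 now -48.7 t 3.85
shift [0.2134 0.256  0.068 ] turn -73.0 q6 now -48.7 t 3.85
```

Run:
```python
from h import *
o=blocks('wrist','w3')
```

```text
[479. 322.] c [674.7 -51.3] s [38.9 86.7] width heading 33.9
[281. 209.] c [460.8 -56. ] s [29.9 77.1] width heading 32.6
```

View pics/w3.png

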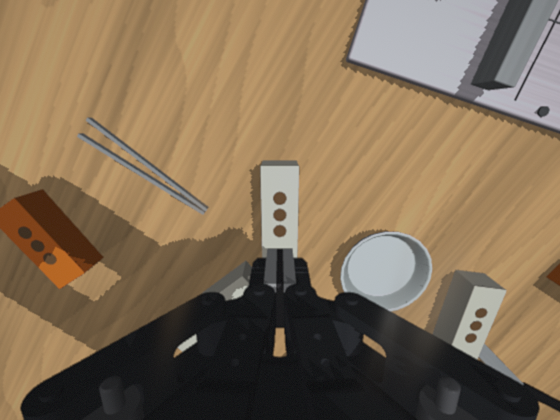

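The block stayed put and the fingers shut above it, so the lift came too early. I'll retry in stages.

Emit:
move_arm(deltas=[0.4,0,0,0,0,0.4,0,0,0,0,0.4,0,0,0,0,0.4,0,0,0,0,0.4,0,0,0,0,0.4,0,0,0.04,0,0.4,0,0,0.07,0,0.4,0,0,0.083,0,0.4,0,0,0.083,0,0.4,0,0,0.083,0])

```text
t: 4.9
tool_pos: [0.4673, -0.0577, 0.0363]
tool_rot: [1.502, 2.744, 0.006]
contact_force: [0.3, -0.2, 0.0]
opening: 0.0598
```

Emit:
move_arm(deltas=[-1,0,0,0,0,-1,0,0,0,0,-1,0,0,0,0,-1,0,0,0,0,-1,0,0,0,0,-1,0,0,0,0])

```text
t: 5.5
tool_pos: [0.4673, -0.0577, 0.0364]
tool_rot: [1.502, 2.744, 0.006]
contact_force: [0.2, -0.4, -0.3]
opening: 0.0003
```

Run:
```python
from h import *
o=blocks('wrist','w4'); print(o['q'],o['tool_pos'])
im=cv2.imread('pics/w4.png'); im2,_=save('side','s4'); im2=im2[:,:,::-1]
a=cv2.resize(im2[170:310,150:350],(560,392)); im=np.hstack([cv2.resize(im,(520,392)),a])
cv2.imwrite('pics/v4.png',cv2.resize(im,(800,290)))
```

```text
[547. 385.] c [667.5 -44.3] s [21.5 67.8] width heading 49.2
[444. 306.] c [565.1 -32.4] s [39.  76.9] width heading 91.2
[476.  24.] c [474.   89.2] s [29.7 81. ] width heading 106.1
[-2.81394562e-01 -1.17292270e-01  2.12854673e+00  6.50659171e-04
  1.11606197e+00 -8.50771665e-01] [ 0.46732667 -0.0576804   0.03639939]
```

View pics/v4.png

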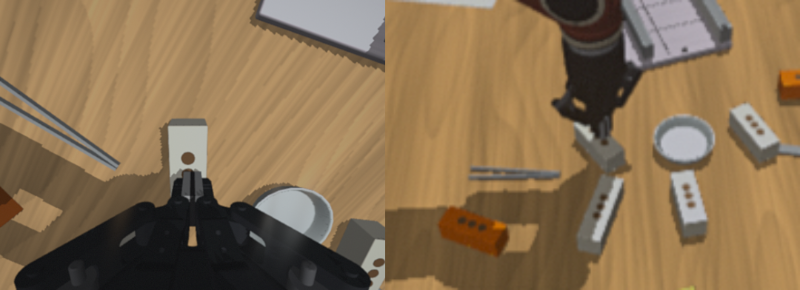

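Run:
```python
from h import *
o=get_obs(); print(o['tool_pos'],o['contact_force'],o['effort'].round(1))
P=[[.4415,.0704,.012],[.573,-.052,.018],[.4613,-.057,.03],[.4613,-.057,0]]
print(proj('wrist',P,o).round()); 
im=cv2.imread('pics/w4.png'); cv2.imwrite('pics/w4c.png',im)
im,_=save('side','s5'); print(proj('side',[o['tool_pos'],o['tool_pos']-[0,0,.025]]).round(1))
c=cv2.resize(im[200:300,200:320,::-1],(780,600),interpolation=cv2.INTER_CUBIC)
for q in proj('side',[o['tool_pos'],o['tool_pos']-[0,0,.025]]): cv2.circle(c,tuple(int(v) for v in (q-[200,200])*[6.5,6]),4,(0,0,255),-1)
cv2.imwrite('pics/s5c.png',c)
```

```text
[ 0.46725386 -0.0576744   0.03626337] [-0.21565384  0.42001731  0.57768783] [  0.  -26.6 -31.7   0.   -0.    0. ]
[[377.  20.]
 [420. 320.]
 [273. 252.]
 [274. 231.]]
[[253.5 234.9]
 [254.  240.8]]
```

View pics/s5c.png

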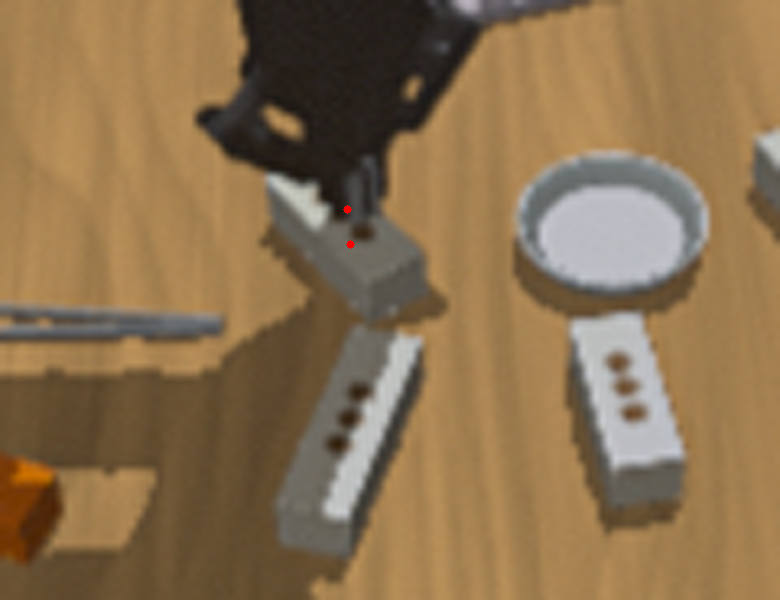

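Run:
```python
from h import *
o=get_obs()
a=cv2.imread('pics/w4.png')[150:330,180:460]; t,_=save('top','t5')
p=proj('top',[o['tool_pos']-[0,0,.025],[.4613,-.057,.03]]); print(p)
print(proj('side',[[.4613,-.057,.03]]))
b=t[225:275,290:370,::-1]
a=cv2.resize(a,(560,360),interpolation=cv2.INTER_CUBIC); b=cv2.resize(b,(560,350),interpolation=cv2.INTER_CUBIC)
cv2.imwrite('pics/v5.png',cv2.resize(np.vstack([a,b]),(470,596)))
```

```text
[[317.1090768  248.89426976]
 [317.28171485 250.88391514]]
[[251.4663655 236.2852643]]
```

View pics/v5.png

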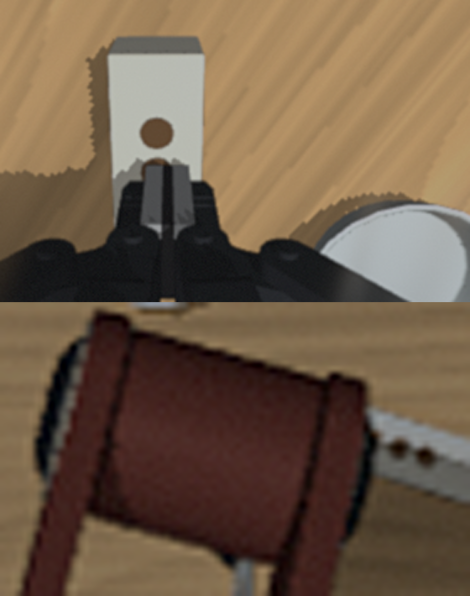

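The fingers shut on top of the block while the pose reads TCP z 0.036. So the real fingertips reach about 20 mm less than the stated 25 mm, and w1's finger spacing agrees. I'll open, recentre and probe lower, watching the force.

Run:
```python
from h import *
go(.4615,-.057,.06,32.4); o=get_obs(); print((o['q'][1]+o['q'][2]+o['q'][4]))
```

```text
shift [ 0.0034 -0.0043 -0.0238] turn 0.2 q6 now -48.7 t 5.7
3.127604677010528
```

Emit:
move_arm(deltas=[0.4,0.0034,-0.0043,-0.024,0,0.4,0.0034,-0.0043,-0.024,0,0.4,0.0034,-0.0043,-0.024,0,0.4,0.0034,-0.0043,-0.024,0,0.4,0.0034,-0.0043,-0.024,0,0.4,0.0034,-0.0043,-0.024,0,0.4,0.0034,-0.0043,-0.024,0,0.4,0.0034,-0.0043,-0.024,0])

```text
t: 6.5
tool_pos: [0.4614, -0.057, 0.0599]
tool_rot: [1.502, 2.744, 0.006]
contact_force: [-0.4, -0.0, -0.6]
opening: 0.0596
```

Run:
```python
from h import *
go(.4615,-.057,.03,32.4); o=get_obs(); print((o['q'][1]+o['q'][2]+o['q'][4]),o['tool_pos'],o['opening'])
blocks('wrist','w6')
```

```text
shift [ 0.0002 -0.0002  0.0299] turn 0.2 q6 now -48.9 t 6.5
3.128032048599793 [ 0.46136385 -0.05699456  0.05990737] 0.05959766553458364
[432. 285.] c [562.  -31.8] s [37.9 70.8] width heading 112.3
[280. 215.] c [453.9 -45.2] s [29.8 52.6] width heading 32.6
```

Emit:
move_arm(deltas=[0.4,0,0,0.015,0,0.4,0,0,0.025,0,0.4,0,0,0.03,0,0.4,0,0,0.03,0,0.4,0,0,0.03,0])

```text
t: 7.05
tool_pos: [0.4619, -0.0571, 0.0301]
tool_rot: [1.502, 2.744, 0.006]
contact_force: [-0.9, 0.4, -0.5]
opening: 0.0599
```

Emit:
move_arm(deltas=[0.4,0,0,0.004,0,0.4,0,0,0.008,0,0.4,0,0,0.008,0])

```text
t: 7.35
tool_pos: [0.4616, -0.0571, 0.0216]
tool_rot: [1.503, 2.745, 0.005]
contact_force: [0.2, 0.2, -0.2]
opening: 0.0597
```

Emit:
move_arm(deltas=[0.4,0,0,0.006,0,0.4,0,0,0.006,0,-1,0,0,0.006,0,-1,0,0,0.006,0,-1,0,0,0.006,0,-1,0,0,0.006,0,-1,0,0,0.006,0])

```text
t: 8.05
tool_pos: [0.4622, -0.0572, 0.0161]
tool_rot: [1.502, 2.744, 0.006]
contact_force: [0.3, -0.2, 2.4]
opening: 0.0286
```

Gripped: opening 28.6 mm at TCP z 0.016. So the working grasp height is TCP ≈ 0.012–0.016 on the table. Lifting now.

Emit:
move_arm(deltas=[-1,0,0,-0.03,0,-1,0,0,-0.06,0,-1,0,0,-0.08,0,-1,0,0,-0.08,0])

```text
t: 8.45
tool_pos: [0.4632, -0.0576, 0.0991]
tool_rot: [1.499, 2.739, 0.008]
contact_force: [0.5, -0.8, -1.1]
opening: 0.0282
```

Run:
```python
from h import *
o=get_obs(); print(o['tool_pos'],o['opening'],o['contact_force'])
go(.5631,.2613,.095,105.6)
```

```text
[ 0.46323502 -0.05755359  0.09910627] 0.028217719643343856 [ 0.46028177 -0.83456561 -1.08059661]
shift [0.2148 0.2559 0.0044] turn -73.0 q6 now -48.9 t 8.45
```

Emit:
move_arm(deltas=[-1,0.215,0.256,0.0,-73,-1,0.215,0.256,0.0,-73,-1,0.215,0.256,0.0,-73,-1,0.215,0.256,0.0,-73,-1,0.215,0.256,0.0,-73,-1,0.215,0.256,0.0,-73,-1,0.215,0.256,0.0,-73,-1,0.215,0.256,0.0,-73,-1,0.215,0.256,0.0,-73,-1,0.215,0.256,0.0,-73])

```text
t: 9.45
tool_pos: [0.5617, 0.2615, 0.0968]
tool_rot: [-0.425, 3.097, -0.013]
contact_force: [-0.0, -0.2, -1.8]
opening: 0.0284
```

Run:
```python
from h import *
im,o=save('wrist','w7'); print(o['tool_pos'],o['opening'])
go(.5631,.2613,.031,105.6)
import pickle; pickle.dump(o,open('w7.pkl','wb'))
cv2.imwrite('pics/w7b.png',cv2.resize(im[:,:,::-1],None,fx=1.42,fy=1.42,interpolation=cv2.INTER_CUBIC))
```

```text
[0.56167394 0.26152814 0.09675498] 0.02844155486297795
shift [-0.0003  0.0003  0.0661] turn -0.1 q6 now -87.0 t 9.5
```

View pics/w7b.png

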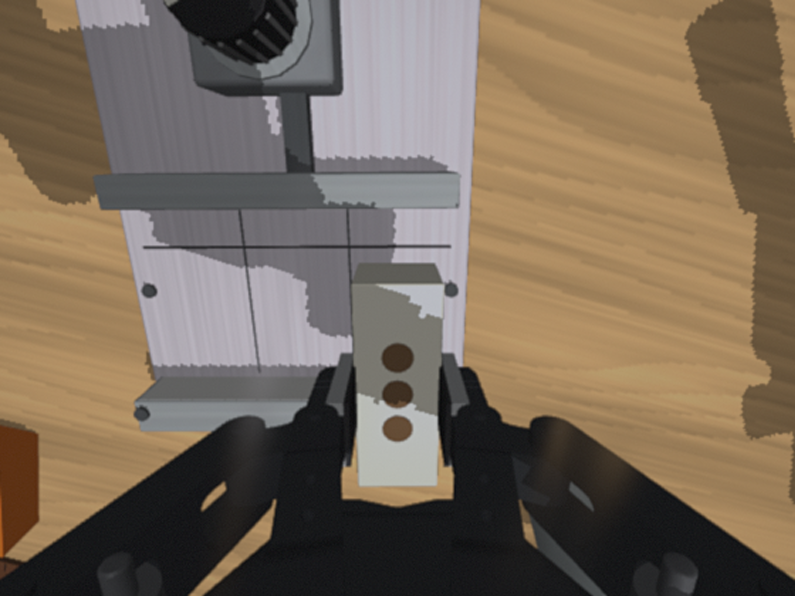

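The view shows block C held squarely, the 80 mm line from (144,246) to (450,246), and the moving-jaw front top edge at row 208. I'll refine the clamp pose from these.

Run:
```python
from h import *
import pickle
o=pickle.load(open('w7.pkl','rb'))
r=lambda p,z: ray('wrist',np.array(p)/1.42,z,o)[0][:2]
a,b=r((144,246),.012),r((450,246),.012); print('line',a,b,np.linalg.norm(a-b))
v=(b-a)/np.linalg.norm(b-a); x=np.array([v[1],-v[0]]); org=(a+b)/2+.025*x; print('yaw',np.degrees(np.arctan2(x[1],x[0])),'org',org)
f=lambda p,z:(np.array([[*x],[*v]])@(r(p,z)-org)*1000).round(1)
print('screws',f((149,290),.015),f((450,290),.015),'jaw ends',f((102,208),.04),f((459,206),.04),'fixed',f((155,377),.012),'fixed L', f((140,400),.04))
print('plate edges',f((120,210),.012),f((466,210),.012),'jawfoot lines',f((241,210),.012),f((347,210),.012))
print('tool',np.array([[*x],[*v]])@(o['tool_pos'][:2]-org))
```

```text
line [0.56782753 0.11618561] [0.52164997 0.2797135 ] 0.1699227322891065
yaw 15.768797864175728 org [0.5687979  0.20474346]
screws [ -0.3 -85.1] [-0.5 85.6] jaw ends [-49.  -83.8] [-49.7  85.1] fixed [ 57.1 -94. ] fixed L [ 55.6 -86.2]
plate edges [-44.8 -94.2] [-44.6  92.8] jawfoot lines [-44.7 -28.4] [-44.6  28.9]
tool [0.00857573 0.05658363]
```

Emit:
move_arm(deltas=[-1,0,0.001,0.04,0,-1,0,0.001,0.06,0,-1,0,0.001,0.067,0,-1,0,0.001,0.068,0,-1,0,0.001,0.068,0,0.0,0,0.001,0.068,0,0.0,0,0.001,0.068,0,0.0,0,0.001,0.068,0,0.0,0,0.001,0.068,0])

```text
t: 10.4
tool_pos: [0.5628, 0.2619, 0.0294]
tool_rot: [-0.422, 3.097, -0.013]
contact_force: [0.0, -0.5, -0.4]
opening: 0.0428
```

Run:
```python
from h import *
o=get_obs(); print(o['tool_pos'],o['opening'],o['contact_force'],o['q'].round(2))
go(.573,-.164,.14,7.7-0)
```

```text
[0.56283331 0.26186306 0.02937698] 0.04278395404362651 [ 0.03047292 -0.451567   -0.37625616] [ 0.32  0.24  1.77 -0.01  1.12 -1.52]
shift [ 0.1026 -0.4142 -0.1079] turn 97.8 q6 now -86.9 t 10.4
```

Emit:
move_arm(deltas=[0.0,0,0,-0.04,0,0.0,0,0,-0.08,0,0.4,0,0,-0.11,0,0.4,0,0,-0.11,0])

```text
t: 10.8
tool_pos: [0.5645, 0.2638, 0.1462]
tool_rot: [-0.421, 3.086, -0.009]
contact_force: [1.0, 0.1, -0.2]
opening: 0.0597
```

Run:
```python
from h import *
blocks('top','t8'); go(.673,-.0515,.14,24.8)
```

```text
[358. 250.] c [ 463.4 -173.4] s [29.5 97.9] width heading 160.5
[353. 212.] c [ 573.9 -164.7] s [29.2 79.5] width heading 7.7
[314. 178.] c [678.2 -49. ] s [39.8 78.1] width heading 25.6
shift [-0.0217 -0.3327  0.0068] turn 80.7 q6 now -86.9 t 10.85
```

Emit:
move_arm(deltas=[0.4,-0.022,-0.333,0.007,80.7,0.4,-0.022,-0.333,0.007,80.7,0.4,-0.022,-0.333,0.007,80.7,0.4,-0.022,-0.333,0.007,80.7,0.4,-0.022,-0.333,0.007,80.7,0.4,-0.022,-0.333,0.007,80.7,0.4,-0.022,-0.333,0.007,80.7,0.4,-0.022,-0.333,0.007,80.7,0.4,-0.022,-0.333,0.007,80.7,0.4,-0.022,-0.333,0.007,80.7])

```text
t: 11.85
tool_pos: [0.6722, -0.0522, 0.1372]
tool_rot: [1.689, 2.628, 0.012]
contact_force: [-1.5, 0.3, -0.0]
opening: 0.0598
```

Run:
```python
from h import *
o=blocks('wrist','w9'); print(o['tool_pos'],o['opening']); go(.673,-.0515,.013,24.8)
```

```text
[280. 201.] c [673.3 -49.8] s [33.4 79.9] width heading 26.1
[ 0.67221596 -0.05217999  0.13719079] 0.059751687104975644
shift [ 0.0014 -0.0011  0.1243] turn -0.2 q6 now -35.3 t 11.9
```

View pics/w9.png

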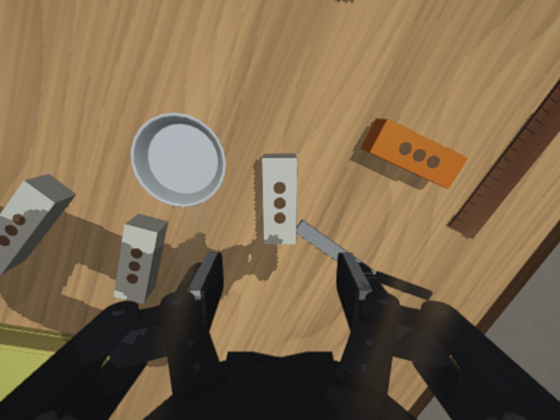

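The view shows block A at (280,201). The scissors' tip at (300,225) is close to its lower right edge. I'll grasp 5 mm toward the other end with a smaller opening.

Emit:
move_arm(deltas=[0.25,0.006,0,0.05,0,0.25,0.006,0,0.09,0,0.25,0.006,0,0.115,0,0.25,0.006,0,0.124,0,0.25,0.006,0,0.124,0,0.25,0.006,0,0.124,0])

```text
t: 12.5
tool_pos: [0.6731, -0.047, 0.0145]
tool_rot: [1.687, 2.627, 0.013]
contact_force: [0.6, 0.0, -0.2]
opening: 0.0536
```

Emit:
move_arm(deltas=[-1,0,0,0,0,-1,0,0,0,0,-1,0,0,0,0,-1,0,0,0,0,-1,0,0,0,0])

```text
t: 13.0
tool_pos: [0.6752, -0.0474, 0.0177]
tool_rot: [1.685, 2.623, 0.016]
contact_force: [-0.5, 0.6, 6.0]
opening: 0.0282
```

Emit:
move_arm(deltas=[-1,0,0,-0.04,0,-1,0,0,-0.08,0,-1,0,0,-0.085,0,-1,0,0,-0.085,0])

```text
t: 13.4
tool_pos: [0.6745, -0.0473, 0.1056]
tool_rot: [1.682, 2.619, 0.019]
contact_force: [0.7, 0.2, -2.8]
opening: 0.028
```

Run:
```python
from h import *
o=get_obs(); print(o['opening']); go(.5728,.2056,.10,105.7)
```

```text
0.028009565484024033
shift [0.2724 0.0126 0.0011] turn -81.1 q6 now -34.9 t 13.4
```

Emit:
move_arm(deltas=[-1,0.272,0.0126,0.001,-81,-1,0.272,0.0126,0.001,-81,-1,0.272,0.0126,0.001,-81,-1,0.272,0.0126,0.001,-81,-1,0.272,0.0126,0.001,-81,-1,0.272,0.0126,0.001,-81,-1,0.272,0.0126,0.001,-81,-1,0.272,0.0126,0.001,-81,-1,0.272,0.0126,0.001,-81,-1,0.272,0.0126,0.001,-81])

```text
t: 14.4
tool_pos: [0.5712, 0.2051, 0.0974]
tool_rot: [-0.429, 3.086, -0.015]
contact_force: [-0.7, 0.1, -0.7]
opening: 0.0281
```

Run:
```python
from h import *
im,o=save('wrist','w10'); print(o['tool_pos'],o['opening'])
go(.5728,.2056,.031,105.7)
cv2.imwrite('pics/w10b.png',cv2.resize(im[:,:,::-1],None,fx=1.42,fy=1.42,interpolation=cv2.INTER_CUBIC))
```

```text
[0.57120704 0.20509357 0.09744144] 0.028119643805227808
shift [-0.      0.001   0.0665] turn 0.1 q6 now -92.6 t 14.45
```

View pics/w10b.png

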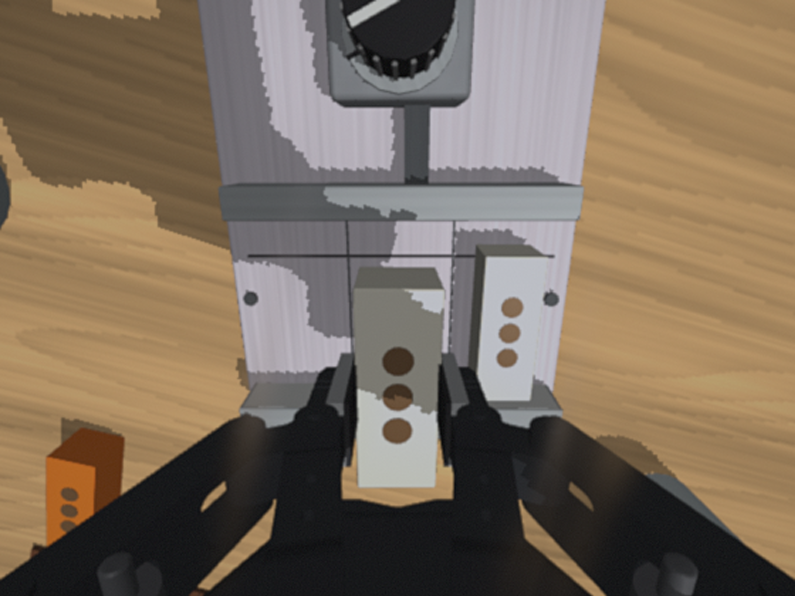

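Block C lies in the slot between the jaws at (508,330), slightly skewed, and block A is held above the middle slot. Lowering.

Emit:
move_arm(deltas=[-1,0,0.001,0.04,0,-1,0,0.001,0.06,0,-1,0,0.001,0.066,0,-1,0,0.001,0.0665,0,-1,0,0.001,0.0665,0,-0.05,0,0.001,0.0665,0,-0.05,0,0.001,0.0665,0,-0.05,0,0.001,0.0665,0])

```text
t: 15.25
tool_pos: [0.5729, 0.2056, 0.0311]
tool_rot: [-0.429, 3.086, -0.015]
contact_force: [0.6, -0.1, -0.2]
opening: 0.0404
```

Emit:
move_arm(deltas=[-0.05,0,0,-0.04,0,-0.05,0,0,-0.08,0,0.4,0,0,-0.11,0,0.4,0,0,-0.11,0])

```text
t: 15.65
tool_pos: [0.5735, 0.2072, 0.1479]
tool_rot: [-0.428, 3.074, -0.014]
contact_force: [0.6, 0.9, 0.9]
opening: 0.0593
```

Run:
```python
from h import *
blocks('top','t11'); go(.573,-.164,.14,7.7)
```

```text
[357. 249.] c [ 463.4 -173.8] s [29.4 97. ] width heading 161.4
[353. 212.] c [ 573.9 -164.7] s [29.2 79.4] width heading 7.7
shift [ 0.1003 -0.357   0.0065] turn 98.1 q6 now -92.5 t 15.7
```

Emit:
move_arm(deltas=[0.4,0.1,-0.357,0.0065,98,0.4,0.1,-0.357,0.0065,98,0.4,0.1,-0.357,0.0065,98,0.4,0.1,-0.357,0.0065,98,0.4,0.1,-0.357,0.0065,98,0.4,0.1,-0.357,0.0065,98,0.4,0.1,-0.357,0.0065,98,0.4,0.1,-0.357,0.0065,98,0.4,0.1,-0.357,0.0065,98,0.4,0.1,-0.357,0.0065,98])

```text
t: 16.7
tool_pos: [0.5721, -0.1647, 0.1377]
tool_rot: [1.8, 2.543, 0.023]
contact_force: [-0.9, 0.1, -0.1]
opening: 0.0598
```

Run:
```python
from h import *
o=blocks('wrist','w12'); print(o['tool_pos'],o['opening']); go(.573,-.164,.018,7.7)
```

```text
[279. 201.] c [ 572.7 -163.4] s [29.8 79.8] width heading 7.8
[154. 170.] c [ 462. -173.] s [29.6 97.9] width heading 161.2
[ 0.57206129 -0.16474916  0.13774214] 0.05984494709211527
shift [ 0.0015 -0.0023  0.1197] turn 11.6 q6 now -42.8 t 16.75
```

Emit:
move_arm(deltas=[0.4,0.0015,-0.001,0,11.6,0.4,0.0015,-0.001,0.03,11.6,0.4,0.0015,-0.001,0.07,11.6,0.4,0.0015,-0.001,0.1,11.6,0.4,0.0015,-0.001,0.12,11.6,0.4,0.0015,-0.001,0.12,11.6,0.4,0.0015,-0.001,0.12,11.6])

```text
t: 17.45
tool_pos: [0.5736, -0.1631, 0.017]
tool_rot: [2.052, 2.349, 0.026]
contact_force: [1.0, -0.3, 0.6]
opening: 0.0599
```

Emit:
move_arm(deltas=[-1,0,0,0,0,-1,0,0,0,0,-1,0,0,0,0,-1,0,0,0,0,-1,0,0,0,0])

```text
t: 17.95
tool_pos: [0.575, -0.1637, 0.019]
tool_rot: [2.049, 2.347, 0.028]
contact_force: [0.0, 1.0, 7.0]
opening: 0.0279
```

Emit:
move_arm(deltas=[-1,0,0,-0.04,0,-1,0,0,-0.08,0,-1,0,0,-0.085,0,-1,0,0,-0.085,0])

```text
t: 18.35
tool_pos: [0.5735, -0.1639, 0.106]
tool_rot: [2.047, 2.344, 0.03]
contact_force: [0.1, 0.7, -0.7]
opening: 0.0283
```

Run:
```python
from h import *
o=get_obs(); print(o['opening']); go(.5925,.1509,.10,-74.3)
```

```text
0.028301538982847874
shift [0.3094 0.0612 0.0052] turn 82.1 q6 now -31.3 t 18.35
```

Emit:
move_arm(deltas=[-1,0.309,0.061,0.004,82,-1,0.309,0.061,0.004,82,-1,0.309,0.061,0.004,82,-1,0.309,0.061,0.004,82,-1,0.309,0.061,0.004,82,-1,0.309,0.061,0.004,82,-1,0.309,0.061,0.004,82,-1,0.309,0.061,0.004,82,-1,0.309,0.061,0.004,82,-1,0.309,0.061,0.004,82])

```text
t: 19.35
tool_pos: [0.5904, 0.1509, 0.0981]
tool_rot: [3.103, 0.422, 0.045]
contact_force: [-0.2, -0.4, -0.8]
opening: 0.0279
```

Run:
```python
from h import *
im,o=save('wrist','w13'); print(o['tool_pos'],o['opening'],R.from_rotvec(o['tool_rot']).as_matrix()[:,2])
go(.5925,.1509,.033,-74.3)
```

```text
[0.59039948 0.15091424 0.09806867] 0.027882100473963976 [ 0.02991021 -0.00554791 -0.99953719]
shift [ 0.0002 -0.0006  0.0652] turn -0.5 q6 now 82.5 t 19.4
```

Emit:
move_arm(deltas=[-1,0,-0.0006,0.04,-0.5,-1,0,-0.0006,0.06,-0.5,-1,0,-0.0006,0.065,-0.5,-1,0,-0.0006,0.065,-0.5,-1,0,-0.0006,0.065,-0.5,-0.05,0,-0.0006,0.065,-0.5,-0.05,0,-0.0006,0.065,-0.5,-0.05,0,-0.0006,0.065,-0.5])

```text
t: 20.2
tool_pos: [0.5923, 0.1508, 0.0332]
tool_rot: [3.102, 0.43, 0.046]
contact_force: [0.0, -0.2, 0.5]
opening: 0.0403
```

Emit:
move_arm(deltas=[-0.05,0,0,-0.04,0,-0.05,0,0,-0.08,0,0,0,0,-0.11,0,0,0,0,-0.14,0,0,0,0,-0.14,0])

```text
t: 20.7
tool_pos: [0.5913, 0.1521, 0.1796]
tool_rot: [3.102, 0.43, 0.062]
contact_force: [0.2, 0.1, -0.4]
opening: 0.0431
```

Run:
```python
from h import *
go(.4487,.170,.19,-74.3)
im,o=save('wrist','w14'); cv2.imwrite('pics/w14b.png',cv2.resize(im[:,:,::-1],None,fx=1.42,fy=1.42,interpolation=cv2.INTER_CUBIC))
```

```text
shift [-0.1318 -0.0558 -0.0163] turn 0.1 q6 now 82.0 t 20.7
```

View pics/w14b.png

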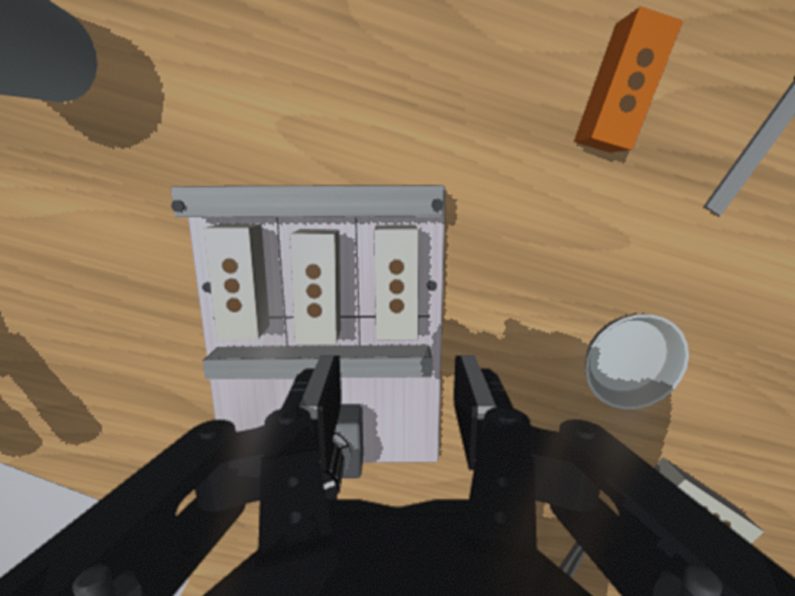

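All three 80 mm blocks lie in the clamp at (232,285), (313,290) and (396,285), with the jaws clear. Next I move over the cap while unwinding the wrist to about q6 = −165°.

Emit:
move_arm(deltas=[0.2,-0.132,-0.056,-0.016,0,0.2,-0.132,-0.056,-0.016,0,0.2,-0.132,-0.056,-0.016,-8,0.2,-0.132,-0.056,-0.016,-17,0.2,-0.132,-0.056,-0.016,-26,0.2,-0.132,-0.056,-0.016,-34,0.2,-0.132,-0.056,-0.016,-42,0.2,-0.132,-0.056,-0.016,-51,0.2,-0.132,-0.056,-0.016,-60,0.2,-0.132,-0.056,-0.016,-68])

```text
t: 21.75
tool_pos: [0.4462, 0.1696, 0.1852]
tool_rot: [2.316, 2.083, 0.033]
contact_force: [-0.2, -0.7, -0.5]
opening: 0.0513
```

Emit:
move_arm(deltas=[0.2,0,0,0,-90,0.2,0,0,0,-90,0.2,0,0,0,-90,0.2,0,0,0,-90,0.2,0,0,0,-90,0.2,0,0,0,-90,0.2,0,0,0,-90,0.2,0,0,0,-90,0.2,0,0,0,-90,0.2,0,0,0,-90])

```text
t: 22.75
tool_pos: [0.4453, 0.1694, 0.1831]
tool_rot: [0.275, 3.099, -0.005]
contact_force: [0.2, 0.7, -0.7]
opening: 0.0512
```

Emit:
move_arm(deltas=[0.2,0,0,0,-85,0.2,0,0,0,-85,0.2,0,0,0,-85,0.2,0,0,0,-85,0.2,0,0,0,-85,0.2,0,0,0,-85,0.2,0,0,0,-85,0.2,0,0,0,-85,0.2,0,0,0,-85,0.2,0,0,0,-85])

```text
t: 23.75
tool_pos: [0.4444, 0.1692, 0.1811]
tool_rot: [-1.906, 2.475, -0.034]
contact_force: [-0.8, 0.1, -1.0]
opening: 0.0513
```

Run:
```python
from h import *
o=get_obs(); print(o['tool_pos'],o['opening'],R.from_rotvec(o['tool_rot']).as_matrix()[:,2])
go(.4473,.170,.08,0)
im,o=save('wrist','w15'); hsv=cv2.cvtColor(im,cv2.COLOR_RGB2HSV)
print(proj('wrist',[[.4473,.170,.0865]],o))
m=(im.max(2)<55).astype(np.uint8); m[260:]=0
for k in cv2.findContours(m,cv2.RETR_EXTERNAL,cv2.CHAIN_APPROX_NONE)[0]:
    if cv2.contourArea(k)>300: (c,r)=cv2.minEnclosingCircle(k); print(c,r,ray('wrist',[c],.0865,o))
```

```text
[0.44435034 0.16918164 0.18106854] 0.05130441219101775 [ 0.02744315 -0.00656761 -0.99960179]
shift [-0.0015  0.0002  0.1011] turn 165.2 q6 now -152.8 t 23.75
[[278.37234467 212.42348229]]
(263.93890380859375, 209.83665466308594) 34.45503234863281 [[0.45864981 0.16472185 0.0865    ]]
```

Emit:
move_arm(deltas=[0.2,-0.0015,0,0.04,0,0.2,-0.0015,0,0.07,0,0.2,-0.0015,0,0.09,0,0.2,-0.0015,0,0.1,0,0.2,-0.0015,0,0.1,0])

```text
t: 24.3
tool_pos: [0.4457, 0.1696, 0.0787]
tool_rot: [-1.911, 2.476, -0.031]
contact_force: [0.5, -0.1, 1.0]
opening: 0.0509
```

Emit:
move_arm(deltas=[-1,0,0,0,0,-1,0,0,0,0,-1,0,0,0,0,-1,0,0,0,0,-1,0,0,0,0], force=60)

```text
t: 24.8
tool_pos: [0.4487, 0.1692, 0.081]
tool_rot: [-1.907, 2.472, -0.039]
contact_force: [6.0, -3.5, -2.8]
opening: 0.0325
```

Emit:
move_arm(deltas=[-1,0.0014,-0.0024,0,0,-1,0.0014,-0.0024,0,8,-1,0.0014,-0.0024,0,16,-1,0.0014,-0.0024,0,24,-1,0.0014,-0.0024,0,32,-1,0.0014,-0.0024,0,40,-1,0.0014,-0.0024,0,48,-1,0.0014,-0.0024,0,56,-1,0.0014,-0.0024,0,64,-1,0.0014,-0.0024,0,72], force=60)

```text
t: 25.8
tool_pos: [0.4483, 0.17, 0.0809]
tool_rot: [-0.08, 3.116, -0.004]
contact_force: [-6.2, 9.7, -0.4]
opening: 0.0325
```

Run:
```python
from h import *
o=get_obs(); print(o['tool_pos'],o['opening'],o['contact_force'],o['wrist_torque'],R.from_rotvec(o['tool_rot']).as_matrix()[:,2],np.degrees(o['q'][5]))
im,o=save('wrist','w16'); cv2.imwrite('pics/w16b.png',im[:,:,::-1])
```

```text
[0.44827124 0.16996308 0.08094291] 0.03251495402530521 [-6.21644707  9.69707361 -0.40240538] [1.76334444 1.32412676 0.13646609] [ 0.02465796 -0.00172171 -0.99969446] -80.68927518783667
```

View pics/w16b.png

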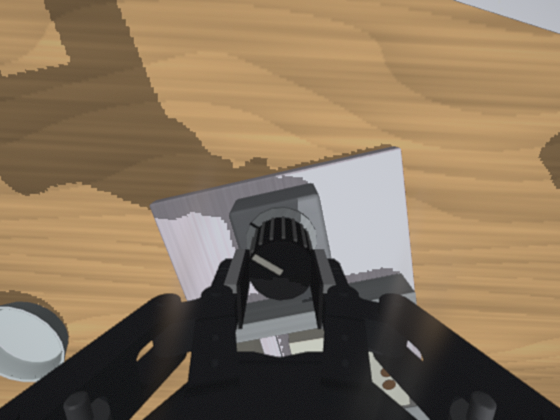

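The cap at (282,268) is centred between the pads and the marks have turned. Continuing clockwise.

Emit:
move_arm(deltas=[-1,0,0,0,8,-1,0,0,0,16,-1,0,0,0,24,-1,0,0,0,32,-1,0,0,0,40,-1,0,0,0,48,-1,0,0,0,56,-1,0,0,0,64,-1,0,0,0,72,-1,0,0,0,80])

```text
t: 26.85
tool_pos: [0.4483, 0.1719, 0.0811]
tool_rot: [1.959, 2.433, 0.029]
contact_force: [3.2, 9.1, -7.2]
opening: 0.0325
```

Emit:
move_arm(deltas=[-1,0,0,0,8,-1,0,0,0,16,-1,0,0,0,24,-1,0,0,0,32,-1,0,0,0,40,-1,0,0,0,48,-1,0,0,0,56,-1,0,0,0,64,-1,0,0,0,72,-1,0,0,0,80])

```text
t: 27.85
tool_pos: [0.4505, 0.1719, 0.0813]
tool_rot: [3.082, 0.598, 0.051]
contact_force: [10.8, 0.2, -12.7]
opening: 0.0324
```

Run:
```python
from h import *
o=get_obs(); print(o['tool_pos'],o['opening'],o['contact_force'],o['wrist_torque'],R.from_rotvec(o['tool_rot']).as_matrix()[:,2],np.degrees(o['q'][5]))
```

```text
[0.45049389 0.17189884 0.08127732] 0.03243682443206029 [ 10.82988155   0.22929681 -12.65665935] [ 0.21731302 -1.6125337   0.02045073] [ 0.03201902  0.00400907 -0.99947922] 80.2393748441384
```

Emit:
move_arm(deltas=[-1,0,0,0,8,-1,0,0,0,16,-1,0,0,0,24,-1,0,0,0,32,-1,0,0,0,40,-1,0,0,0,48,-1,0,0,0,56,-1,0,0,0,64,-1,0,0,0,72,-1,0,0,0,80])

```text
t: 28.85
tool_pos: [0.4503, 0.1697, 0.0811]
tool_rot: [-2.73, 1.525, -0.044]
contact_force: [0.5, -7.8, -4.7]
opening: 0.0321
```

Run:
```python
from h import *
o=get_obs(); print(o['tool_pos'],o['opening'],o['contact_force'],o['wrist_torque'],R.from_rotvec(o['tool_rot']).as_matrix()[:,2],np.degrees(o['q'][5]))
```

```text
[0.45033339 0.16966614 0.08110159] 0.032096226584262914 [ 0.48273696 -7.83675782 -4.65432651] [-1.42521227  0.10720114 -0.02192409] [ 0.03131609 -0.00141657 -0.99950853] 160.5787253496998
```

Emit:
move_arm(deltas=[0.5,0,0,0,0,0.5,0,0,0,0,0.5,0,0,0,0,0.5,0,0,0,0,0.5,0,0,0,-9,0.5,0,0,0,-18,0.5,0,0,0,-26,0.5,0,0,0,-35,0.5,0,0,0,-43,0.5,0,0,0,-52])

```text
t: 29.85
tool_pos: [0.4506, 0.1699, 0.0815]
tool_rot: [-3.136, 0.175, -0.05]
contact_force: [-0.2, -0.2, -0.1]
opening: 0.0639
```

Emit:
move_arm(deltas=[0.5,0,0,0,-90,0.5,0,0,0,-90,0.5,0,0,0,-90,0.5,0,0,0,-90,0.5,0,0,0,-90,0.5,0,0,0,-90,0.5,0,0,0,-90,0.5,0,0,0,-90,0.5,0,0,0,-90,0.5,0,0,0,-90])

```text
t: 30.85
tool_pos: [0.4508, 0.1702, 0.0819]
tool_rot: [2.398, 1.996, 0.038]
contact_force: [0.3, 0.1, 0.7]
opening: 0.0642
```

Emit:
move_arm(deltas=[0.5,0,0,0,-90,0.5,0,0,0,-90,0.5,0,0,0,-90,0.5,0,0,0,-90,0.5,0,0,0,-90,0.5,0,0,0,-90,0.5,0,0,0,-90,0.5,0,0,0,-90,0.5,0,0,0,-90,0.5,0,0,0,-90])

```text
t: 31.85
tool_pos: [0.451, 0.1705, 0.0823]
tool_rot: [0.393, 3.084, 0.006]
contact_force: [0.4, -0.8, -0.2]
opening: 0.0636
```

Run:
```python
from h import *
o=get_obs(); print(o['opening'],o['contact_force'],np.degrees(o['q'][5]))
go(.4495,.1705,.081,0)
```

```text
0.06358938685008753 [ 0.4097727  -0.84580282 -0.24134058] -63.23127890344804
shift [ 0.0015 -0.0003  0.0012] turn 75.5 q6 now -63.2 t 31.85
```

Emit:
move_arm(deltas=[0.5,0.0015,0,0.001,0,-1,0.0015,0,0.001,0,-1,0.0015,0,0.001,0,-1,0.0015,0,0.001,0,-1,0.0015,0,0.001,0,-1,0.0015,0,0.001,0,-1,0.0015,0,0.001,8,-1,0.0015,0,0.001,16,-1,0.0015,0,0.001,24,-1,0.0015,0,0.001,32])

```text
t: 32.85
tool_pos: [0.4495, 0.1707, 0.0818]
tool_rot: [1.236, 2.855, 0.019]
contact_force: [-2.8, -1.0, 6.1]
opening: 0.0323
```

Run:
```python
from h import *
o=get_obs(); print(o['opening'],o['contact_force'],o['wrist_torque'],np.degrees(o['q'][5]))
```

```text
0.03228608637886226 [-2.84940989 -1.00218117  6.10192428] [-0.38623404  0.81323243  0.15666166] -30.813469834296317
```

Emit:
move_arm(deltas=[-1,0,0,0,8,-1,0,0,0,16,-1,0,0,0,24,-1,0,0,0,32,-1,0,0,0,40,-1,0,0,0,48,-1,0,0,0,56,-1,0,0,0,64,-1,0,0,0,72,-1,0,0,0,80])

```text
t: 33.85
tool_pos: [0.4495, 0.1711, 0.0818]
tool_rot: [2.8, 1.391, 0.045]
contact_force: [-0.4, 1.1, 2.9]
opening: 0.0321
```

Run:
```python
from h import *
o=get_obs(); print(o['opening'],o['contact_force'],o['wrist_torque'],np.degrees(o['q'][5]))
```

```text
0.03212101352009311 [-0.37798396  1.08321511  2.93568648] [0.18469816 0.37567704 0.10214495] 49.52455456989114
```

Emit:
move_arm(deltas=[-1,0,0,0,8,-1,0,0,0,16,-1,0,0,0,24,-1,0,0,0,32,-1,0,0,0,40,-1,0,0,0,48,-1,0,0,0,48,-1,0,0,0,48])

```text
t: 34.65
tool_pos: [0.4497, 0.1708, 0.0819]
tool_rot: [3.136, 0.136, 0.052]
contact_force: [1.3, -1.2, 1.5]
opening: 0.0323
```

Run:
```python
from h import *
o=get_obs(); print(o['opening'],o['contact_force'],o['wrist_torque'],np.degrees(o['q'][5]),o['t'])
```

```text
0.03229420826637421 [ 1.26389432 -1.15283861  1.47781842] [-0.42626763  0.01923869  0.00507862] 97.37479049131369 34.65
```

Emit:
move_arm(deltas=[0.4,0,0,0,0,0.4,0,0,0,0,0.4,0,0,0,0,0.4,0,0,-0.03,0,0.4,0,0,-0.08,0,0.4,0.03,0,-0.12,0,0.4,0.06,0,-0.14,0,0.4,0.09,0,-0.14,0,0.4,0.11,0,-0.14,0,0.4,0.11,0,-0.14,0])

```text
t: 35.65
tool_pos: [0.5563, 0.1804, 0.2254]
tool_rot: [3.136, 0.136, 0.052]
contact_force: [-1.5, -0.1, 0.2]
opening: 0.0595
```

Run:
```python
from h import *
im,o=save('wrist','w17'); print(o['tool_pos'],o['opening'])
blocks('top','t17')
cv2.imwrite('pics/w17b.png',cv2.resize(im[:,:,::-1],None,fx=1.42,fy=1.42,interpolation=cv2.INTER_CUBIC))
import pickle; pickle.dump(o,open('w17.pkl','wb'))
```

```text
[0.55625344 0.1804496  0.22539446] 0.05947602536328928
[357. 249.] c [ 463.4 -173.4] s [29.5 97.9] width heading 160.5
```

View pics/w17b.png

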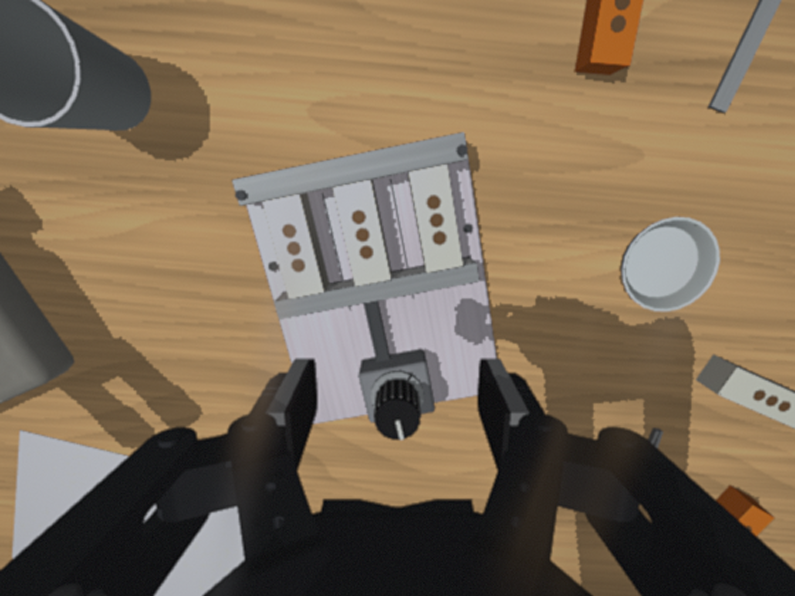

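The view shows the three blocks square between the jaws, and the cap's white line has turned about 472° in all. I'll estimate the jaw's starting position from the saved pictures to work out how much of that was slip.

Run:
```python
from h import *
import pickle
def tab(o,line,jaw):
    l=ray('wrist',np.array(line)/1.42,.012,o)[:,:2]; j=ray('wrist',np.array(jaw)/1.42,.04,o)[:,:2]
    v=l[1]-l[0]; v/=np.linalg.norm(v); x=np.array([v[1],-v[0]]); 
    if x[0]<0: x=-x
    print('jaw face clamp x mm',(-25+((j-l[0])@x)*1000).round(1))
o=pickle.load(open('w7.pkl','rb')); tab(o,[(144,246),(450,246)],[(102,208),(280,207),(459,206)])
o=pickle.load(open('w1.pkl','rb')); tab(o,[(360,292),(500,292)],[(358,278),(430,277),(505,276)])
o=pickle.load(open('w17.pkl','rb'))
x=np.array([.9624,.2717]);org=np.array([.569,.2045])
for p in [(280,303),(480,266),(246,206),(468,165)]: print(((ray('wrist',np.array([p])/1.42,.04,o)[0,:2]-org)@x*1000).round(1))
# edges along a row/col of w1 and w7 near jaw
for f,c,a,b in(('w7',190,130,180),('w1',300,185,212)):
    g=cv2.imread(f'pics/{f}.png',0); print(f,a,g[a:b,c].tolist())
```

```text
jaw face clamp x mm [-48.9 -49.3 -49.7]
jaw face clamp x mm [-50.3 -51.5 -52.7]
-28.4
-28.6
52.9
50.7
w7 130 [86, 88, 88, 87, 86, 86, 86, 86, 85, 84, 84, 84, 85, 86, 87, 83, 78, 92, 107, 109, 109, 109, 108, 108, 109, 109, 108, 109, 109, 109, 110, 110, 112, 111, 111, 111, 112, 112, 113, 112, 113, 115, 109, 62, 56, 103, 116, 113, 114, 113]
w1 185 [59, 75, 118, 137, 138, 138, 138, 136, 134, 134, 136, 140, 162, 168, 168, 168, 168, 167, 170, 158, 109, 128, 161, 169, 169, 168, 168]
```

Jaw start comes out at about 2–4 mm, so thimble travel is about 350–370° and slip about 100–120°, roughly a quarter turn. The jaw face now sits at clamp x ≈ −28.5 mm, against about −25 (80 mm gap) read at the top edge. Next is block 98.

Run:
```python
from h import *
im=cv2.imread('pics/t17.png');hsv=cv2.cvtColor(im,cv2.COLOR_BGR2HSV)
m=((hsv[...,0]>22)&(hsv[...,0]<40)&(hsv[...,1]>80)).astype(np.uint8); m=cv2.morphologyEx(m,cv2.MORPH_OPEN,np.ones((3,3)))
for k in cv2.findContours(m,cv2.RETR_EXTERNAL,cv2.CHAIN_APPROX_NONE)[0]:
    if cv2.contourArea(k)>1000: print(cv2.minAreaRect((ray('top',k[:,0,:],.028)[:,:2]*1000).astype(np.float32)))
go(.4625,-.1735,.14,-18.9)
```

```text
((506.347412109375, -378.2572021484375), (159.6827392578125, 154.4213104248047), 12.472512245178223)
shift [-0.1246  0.3444  0.0821] turn -66.1 q6 now 96.0 t 35.75
```

Emit:
move_arm(deltas=[0.4,-0.125,0.344,0.03,-66,0.4,-0.125,0.344,0.03,-66,0.4,-0.125,0.344,0.03,-66,0.4,-0.125,0.344,0.082,-66,0.4,-0.125,0.344,0.082,-66,0.4,-0.125,0.344,0.082,-66,0.4,-0.125,0.344,0.082,-66,0.4,-0.125,0.344,0.082,-66,0.4,-0.125,0.344,0.082,-66,0.4,-0.125,0.344,0.082,-66])

```text
t: 36.75
tool_pos: [0.4599, -0.1739, 0.1385]
tool_rot: [2.547, 1.811, 0.037]
contact_force: [0.5, 1.0, 0.1]
opening: 0.0596
```

Run:
```python
from h import *
o=blocks('wrist','w18'); print(o['tool_pos'],o['opening'],R.from_rotvec(o['tool_rot']).as_matrix()[:,2]); go(.4625,-.1735,.018,-18.9)
```

```text
[279. 200.] c [ 462.3 -172.8] s [29.9 97.8] width heading 160.9
[ 0.4598513  -0.17390437  0.13854732] 0.05957833318709253 [ 2.87645774e-02  3.99264759e-04 -9.99586134e-01]
shift [-0.0011 -0.0016  0.1213] turn -0.3 q6 now -10.8 t 36.8
```

Emit:
move_arm(deltas=[0.4,-0.001,-0.0015,0.05,0,0.4,-0.001,-0.0015,0.09,0,0.4,-0.001,-0.0015,0.115,0,0.4,-0.001,-0.0015,0.121,0,0.4,-0.001,-0.0015,0.121,0,0.4,-0.001,-0.0015,0.121,0])

```text
t: 37.4
tool_pos: [0.4641, -0.1736, 0.0204]
tool_rot: [2.543, 1.809, 0.041]
contact_force: [1.5, -0.8, -0.2]
opening: 0.0598
```

Emit:
move_arm(deltas=[-1,0,0,0,0,-1,0,0,0,0,-1,0,0,0,0,-1,0,0,0,0,-1,0,0,0,0], force=70)

```text
t: 37.9
tool_pos: [0.4658, -0.1744, 0.0228]
tool_rot: [2.541, 1.807, 0.044]
contact_force: [-2.0, 1.9, 6.7]
opening: 0.0277
```

Emit:
move_arm(deltas=[-1,0,0,-0.04,0,-1,0,0,-0.07,0,-1,0,0,-0.075,0,-1,0,0,-0.075,0])

```text
t: 38.3
tool_pos: [0.4639, -0.1747, 0.0991]
tool_rot: [2.539, 1.805, 0.046]
contact_force: [0.6, -0.2, -1.4]
opening: 0.0275
```

Run:
```python
from h import *
o=get_obs(); print(o['opening']); go(.5063,-.378,.09,12.5);go(.5063,-.378,.09,-77.5)
```

```text
0.027544830883323254
shift [-0.1782  0.1064  0.0117] turn -31.7 q6 now -10.9 t 38.3
shift [-0.1782  0.1064  0.0117] turn 58.3 q6 now -10.9 t 38.3
```

Emit:
move_arm(deltas=[-1,-0.178,0.106,0,-31.7,-1,-0.178,0.106,0,-31.7,-1,-0.178,0.106,0,-31.7,-1,-0.178,0.106,0,-31.7,-1,-0.178,0.106,0,-31.7,-1,-0.178,0.106,0,-31.7,-1,-0.178,0.106,0,-31.7])

```text
t: 39.0
tool_pos: [0.5045, -0.3759, 0.0995]
tool_rot: [1.948, 2.427, 0.034]
contact_force: [0.1, -0.2, -0.3]
opening: 0.0278
```

Run:
```python
from h import *
o=get_obs(); print(o['opening']); go(.5063,-.378,.032,12.5)
```

```text
0.02775602328808392
shift [-0.0019 -0.0011  0.0675] turn 0.0 q6 now -57.1 t 39.0
```

Emit:
move_arm(deltas=[-1,-0.002,-0.001,0.04,0,-1,-0.002,-0.001,0.06,0,-1,-0.002,-0.001,0.0675,0,-1,-0.002,-0.001,0.0675,0,-1,-0.002,-0.001,0.0675,0,0,-0.002,-0.001,0.0675,0,0,-0.002,-0.001,0.0675,0,0,-0.002,-0.001,0.0675,0])

```text
t: 39.8
tool_pos: [0.5068, -0.3785, 0.0329]
tool_rot: [1.947, 2.426, 0.034]
contact_force: [0.2, 0.1, 0.1]
opening: 0.0429
```

Emit:
move_arm(deltas=[0,0,0,-0.04,0,0,0,0,-0.08,0,0,0,0,-0.12,0,0,0,0,-0.17,0,0,0,0,-0.2,0,0,0,0,-0.2,0,0,0,0,-0.2,0])

```text
t: 40.5
tool_pos: [0.4996, -0.3784, 0.234]
tool_rot: [1.946, 2.424, 0.034]
contact_force: [0.3, 0.8, -0.7]
opening: 0.0423
```

Run:
```python
from h import *
im,o=save('wrist','w19'); t=get_image('top')
cv2.imwrite('pics/fin.png',np.vstack([cv2.resize(t[100:310,130:490,::-1],(580,338),interpolation=cv2.INTER_CUBIC),cv2.resize(im[:250,:,::-1],(580,259))]))
```

```text
(no output)
```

View pics/fin.png

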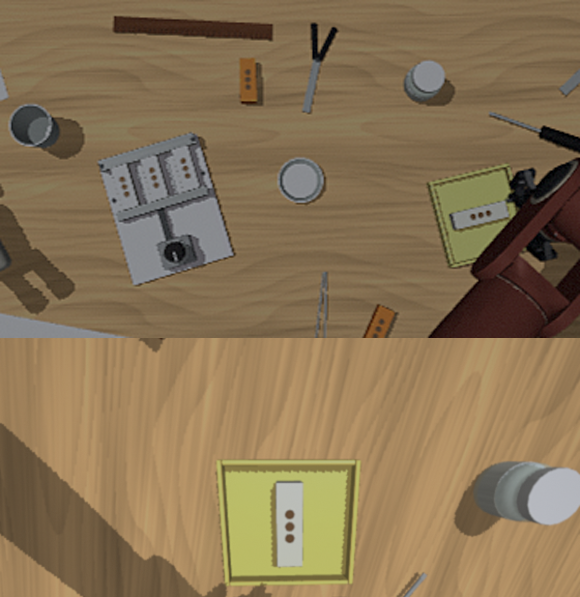

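The final view shows block 98 flat in the tray at (480,214), the three blocks square in the clamp, and the bystanders in place.

```bash
python3 -c "
from h import *
print(order.finish_job(), get_obs()['t'])"
```

```text
the job is handed in; nothing more can be done
the job is handed in; nothing more can be done
```

The job is handed in, at about 40 s on the robot's clock. All three 80 mm blocks are clamped flat and side by side, and the 98 mm block is in the yellow tray; there was no 62 mm block in the scene.

**Last checks:**
- The final pictures show the blocks square between the jaws and the 98 mm block lying inside the tray. The petri dish, scissors, jar, beaker and orange look-alikes look unmoved.
- I turned the cap about 473° clockwise in two strokes, and its white line agreed at about 472°. With the jaw starting roughly 2–4 mm closed, that leaves about 100–120° of clutch slip. This is an estimate from pictures, not a direct reading.

**What failed or disagreed:**
- **First grasps:** the first two grasps shut on nothing above a block. The open fingers seemed to reach less far than the stated 25 mm, so I gripped lower.
- **Camera offset:** the top and wrist cameras differed by about 5 mm in the clamp's y position. I used the wrist camera's values.
- **Wrist torque:** the torque reading did not show the clutch slipping clearly, so I judged the slip from the angles alone.
- **Jaw position:** the moving jaw's final position read about −28.5 mm instead of −25 mm. The fixed jaw read about 3 mm off the same way, so the gap was about 80 mm.

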